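# Make up two ski-boot repair kits

## Task

Make up the parts for two boot repairs: put the toe pad, the short buckle and the large cuff bolt in the oblong tray, and the heel pad and the long buckle in the round dish. Every part must lie wholly inside on the tray's or dish's floor, the same way up as it is now and not on top of another part. Leave the small cuff bolt where it stands.

Things in the scene. Friction and masses are not known exactly. Their poses are not given: they have to be found in the camera images.
- tray: Oblong shallow white plastic tray, 125 mm (its x) by 240 mm (its y) outside, 12 mm high; rim 5 mm thick, floor 5 mm thick, so inside it is 115 x 230 mm and 7 mm deep. Fixed to the bench. Origin: centre of its underside, on the bench top; z up.
- dish: Round shallow white plastic dish, 180 mm outside diameter, 12 mm high; rim 5 mm thick, floor 5 mm thick, so inside it is 170 mm across and 7 mm deep. Fixed to the bench. Origin: centre of its underside, on the bench top; z up.
- toe_pad: Black plastic toe pad of a ski-boot sole with one semicircular end: 80 mm long (its x, round end at +x) with two parallel sides 60 mm apart (its y), 32 mm thick, flat top with three steel screw heads. 90 g. Origin: centre of the underside. Loose. Its z axis points up.
- heel_pad: Black plastic heel pad of a ski-boot sole, rectangular: 52 mm (its x) by 60 mm (its y), 26 mm thick, with a ledge 16 mm wide along the -x edge over the full 60 mm that rises to 38 mm. Two screw heads on the lower part. 80 g. Origin: centre of the underside. Loose. Its z axis points up.
- long_buckle: Long aluminium boot buckle: 95 mm long (its x), 24 mm wide (its y); the lever half (-x side) is 24 mm high, the toothed half 14 to 18 mm. 80 g. Origin: centre of the underside. Loose. Its z axis points up.
- short_buckle: Short aluminium boot buckle, same form: 60 mm long (its x), 24 mm wide (its y); the lever half (-x side) is 24 mm high, the toothed half 14 to 18 mm. 50 g. Origin: centre of the underside. Loose. Its z axis points up.
- large_bolt: Large dark steel cuff bolt standing on its head, shank up: round head 36 mm in diameter and 8 mm thick at the bottom, round shank 16 mm in diameter, 42 mm high in all. 90 g. Origin: centre of the underside of the head. Loose. Its z axis points up.
- small_bolt: Small dark steel cuff bolt standing on its head, not wanted in either kit: head 24 mm in diameter and 6 mm thick, shank 10 mm in diameter, 26 mm high in all. Origin: centre of the underside of the head. Loose. Its z axis points up. Other odds and ends that lie near the parts and trays (tape roll, wax block, two small brass bushes) are under 25 mm high.
There are look-alikes about, which are no part of the job. What is shaped like the long_buckle but brown or pink is not meant.

How it is judged:
At the end, for the whole second after the job is handed in: Each part has its centre within 48 mm (tray x) and 106 mm (tray y) of the tray's centre, or within 74 mm of the dish's, its underside below 9 mm over the bench, upright within 0.15 rad, at rest. The small bolt is upright, within 20 mm of its start (x of toe_pad in the frame of tray between -0.048 and 0.048 m and y of toe_pad in the frame of tray between -0.106 and 0.106 m and z of each of toe_pad, short_buckle, large_bolt in the frame of tray below 0.009 m and angle between each of toe_pad, short_buckle, large_bolt, heel_pad, long_buckle, small_bolt's own z axis and vertical below 0.15 rad and linear speed of each of toe_pad, short_buckle, large_bolt, heel_pad, long_buckle below 0.02 m/s and x of short_buckle in the frame of tray between -0.048 and 0.048 m and y of short_buckle in the frame of tray between -0.106 and 0.106 m and x of large_bolt in the frame of tray between -0.048 and 0.048 m and y of large_bolt in the frame of tray between -0.106 and 0.106 m and horizontal distance between each of heel_pad, long_buckle and dish below 0.074 m and z of each of heel_pad, long_buckle in the frame of dish below 0.009 m and distance of small_bolt from where it was at the start of the episode below 0.02 m); the robot touches nothing.
It fails at once if the small cuff bolt was moved more than 20 mm or knocked over (distance of small_bolt from where it was at the start of the episode above 0.02 m or angle between small_bolt's own z axis and vertical above 0.5 rad).
It also fails if it takes over 109 s, if anything falls off the work surface, if the arm or the gripper's body presses on something with over 40 N, if the wrist force passes 120 N, or if a joint passes its speed limit or range.

## Robot

A 6-joint arm with a two-finger parallel gripper is mounted at the origin on the work surface. World frame = base frame: x ahead of the robot, y to its left, z up, the work surface at z = 0. Lengths are in m, angles in rad, forces in N, time in s.
With the tool pointing down it reaches from about 0.35 to 0.775 m from the base axis. Payload 7.3 kg.
Tool frame: the origin (TCP) lies at the very end of the fingers, on their centre line; the grasp point (between the pads) lies 19 mm behind it; z points along the fingers, y is the line along which they close (so a half turn about z gives the same grasp; the last joint's range is limited). The gripper opens to 92 mm and grips with 3 to 60 N. Pads are 19 mm wide; open, the fingers measure 130 mm over their backs; the gripper's body (75 mm by 190 mm) begins 47 mm behind the grasp point.
Start: joints at [0.984, 0.342, 1.524, -0, 1.275, -0.146], TCP at [0.224, 0.475, 0.194] pointing down, gripper open.
Joint ranges: [-2.53, 2.53], [-0.77, 2.02], [0.04, 2.7], [-1, 4.14], [0.28, 2.66], [-3.11, 3.11]. Speed limits (rad/s): [2.57, 2.57, 3.14, 3.14, 3.14, 3.14].

## Interface

Orientations are given as [roll, pitch, yaw] about the fixed x, y, z axes, in that order (R = Rz(yaw) Ry(pitch) Rx(roll)).
In Python, from cell import robot gives the robot as it stands. The module is installed in compiled form; this text tells all that it offers.
- The arm moves only by the tool arm_command, never from a script. Its argument "moves" is a list of rows, each a list of 3 entries, a list of its own where there are three numbers: the shift along the tool's x, y, z in m, then the turn, a rotation vector about the tool's x, y, z in rad, then the finger opening in m, from 0 to 0.0918. In form: [[[dx, dy, dz], [ax, ay, az], claw], ...]. A call has exactly 5 rows; each row is the pose to reach, as a shift and turn from the pose commanded when the call began, along the tool's axes at that moment; what a row does not reach only later rows make up. A row lasts 1/10 s, in which the tool goes at most 50 mm and 8.59 degrees, less where a joint would pass 70% of its speed; a pose out of reach is approached as far as the arm can. A call with a gripper value outside its range is refused whole. The fingers move at their own pace and stop on an object; "squeeze" is the grip in N (left out, the last holds). Time passes only in rows, so rows that repeat a pose let the fingers close, or fill a call up. It gives the time, the measured TCP pose, the force, the opening and the grip force at its end, in the units of the state.
- robot.observe(): the state, without advancing time (a new reading comes with each control period).
- robot.read_camera(name): name is "scene" or "top" or "wrist"; returns the picture (480x640x3 uint8, red, green, blue); there is no depth.
- robot.camera_model(name): a dict with "fx", "fy", "cx", "cy" (pixels), "R" (3x3) and "t" (3): a world point X has camera coordinates R X + t. Camera axes: x right, y down, z forward; pixel columns grow to the right and rows downward; lengths in m; the calibration is good to about 2 mm. The wrist camera is an equidistant fisheye: a pixel r from the principal point sees the ray r / f radians off the axis. A picture is of the moment at which its call begins: read the wrist's pose just before it. camera_model takes no time and is no camera call; for the wrist camera it gives the pose at the moment of the call.
- robot.hand_in(): hands the job in; it is judged then, once.
The state is a dict: "time": time; "qpos": joint angles; "qvel": joint speeds; "joint_efforts": joint torques, N m; "tool_pos": TCP position; "tool_rot": TCP orientation; "contact_force": force on the tool from outside, world axes, zero at the start; "torque": the same for the moment, N m; "opening": finger opening in m; "grip_force": force on a finger pad.
Only numpy, scipy, OpenCV 4.12 (cv2) and the standard library are available. Lean on these libraries where they do the work, as an engineer would, in place of code of your own. Each camera call takes 0.05 s, during which the arm holds its last target. There are 200 camera calls.

## Working session

There is one attempt and no reset: what is moved stays moved. The work goes in short steps, Python scripts to look and compute and a tool call to move; the robot and the scene stay as the last step left them, time stands still between calls to the robot, and variables do not carry over. Pictures are saved under pics/ and viewed, at most 14 in all, crops included, and the job is handed in when it is done.

Besides the shell and the picture viewer there is one more tool, called after ">>>" as name(argument=value, ...) on one line, values as JSON. arm_command: Moves the arm, as the interface text tells. Its arguments: {"type":"object","properties":{"moves":{"type":"array"},"squeeze":{"type":"number"}},"required":["moves"]}

```bash
mkdir -p pics; python3 - <<'E'
from cell import robot
import cv2
for n in("top","scene"):
    im=robot.read_camera(n); cv2.imwrite(f"pics/{n}0.png",im[:,:,::-1])
    m=robot.camera_model(n); print(n,m)
s=robot.observe(); print(s["time"],s["tool_pos"],s["tool_rot"],s["opening"])
E
```

```text
top {'fx': 579.643496659876, 'fy': 579.643496659876, 'cx': 312.2576440609201, 'cy': 231.45869116038844, 'R': array([[ 0.0033262 , -0.99998482, -0.00439377],
       [-0.98054905, -0.00239922, -0.19625951],
       [ 0.19624599,  0.0049611 , -0.98054215]]), 't': array([-0.00554556,  0.48309648,  1.46819107])}
scene {'fx': 480.48831376149207, 'fy': 480.48831376149207, 'cx': 320.3798327102451, 'cy': 241.6832498668125, 'R': array([[-0.72638843,  0.68699934, -0.01979255],
       [ 0.47096471,  0.47658065, -0.74233626],
       [-0.50055178, -0.54854607, -0.66973512]]), 't': array([ 0.37180281, -0.19142665,  1.32176282])}
0.1 [0.22377489 0.47450027 0.1937301 ] [-3.14028701e+00 -1.82787023e-04  2.70079705e+00] 0.09176718951781061
```

View pics/top0.png

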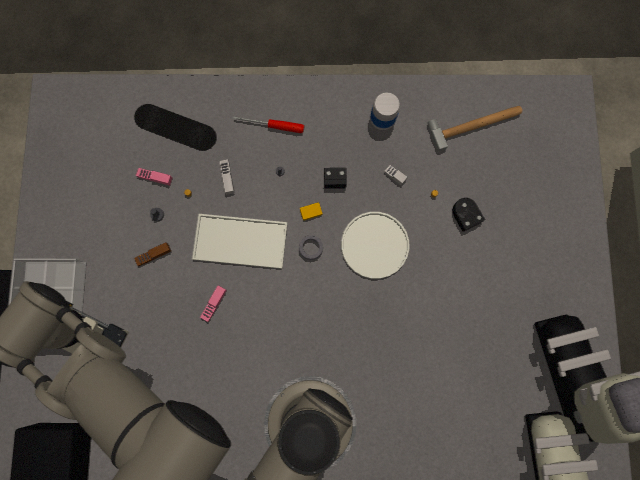

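View pics/scene0.png

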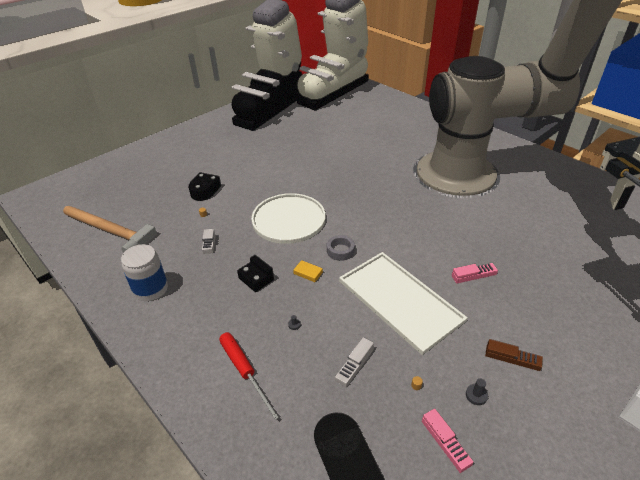

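```bash
cat > h.py <<'E'
import numpy as np, cv2
from cell import robot
from scipy.spatial.transform import Rotation as Ro
def w(cam,u,v,z,m=None):
    """pixel -> world point on plane z"""
    m=m or robot.camera_model(cam)
    x,y=(u-m["cx"])/m["fx"],(v-m["cy"])/m["fy"]
    if cam=="wrist":
        r=np.hypot(x,y); k=np.sin(r)/max(r,1e-9); d=np.array([x*k,y*k,np.cos(r)])
    else: d=np.array([x,y,1.])
    R=np.array(m["R"]);c=-R.T@m["t"];d=R.T@d
    return c+d*(z-c[2])/d[2]
def proj(cam,X,m=None):
    m=m or robot.camera_model(cam)
    p=np.atleast_2d(X)@np.array(m["R"]).T+m["t"]
    if cam=="wrist":
        r=np.hypot(p[:,0],p[:,1]);q=p[:,:2]*(np.arctan2(r,p[:,2])/r)[:,None]
    else: q=p[:,:2]/p[:,2:]
    return q*[m["fx"],m["fy"]]+[m["cx"],m["cy"]]
def rel(dst,yaw=None,src=None):
    """shift in tool axes to world pos dst, z turn to yaw, from the present pose or src=(pos,yaw)"""
    if src is None:
        s=robot.observe(); src=(s["tool_pos"],s["tool_rot"][2])
    R=Ro.from_euler("xyz",[np.pi,0,src[1]]).as_matrix()
    d=R.T@(np.array(dst)-src[0])
    a=0 if yaw is None else -((yaw-src[1]+np.pi/2)%np.pi-np.pi/2)
    return np.round(d,4),round(a,3)
E
python3 - <<'E'
from h import *
im=cv2.imread("pics/top0.png")
c=cv2.resize(im[150:285,130:490],None,fx=2.2,fy=2.2,interpolation=cv2.INTER_CUBIC)
cv2.imwrite("pics/crop0.png",c)
P=dict(tray=(240,241,.012),dish=(375.5,245,.012),longb=(227,177,.018),shortb=(396,175,.018),lbolt=(155,212,.04),sbolt=(280,170,.02),heel=(335,178,.026),toe=(468,213,.032))
for k,(u,v,z) in P.items():
    p=w("top",u,v,z); print(k,p.round(3),np.hypot(*p[:2]).round(3))
E
```

```text
tray [0.464 0.189 0.012] 0.501
dish [ 0.454 -0.173  0.012] 0.486
longb [0.64  0.228 0.018] 0.679
shortb [ 0.646 -0.231  0.018] 0.686
lbolt [0.536 0.413 0.04 ] 0.677
sbolt [0.659 0.084 0.02 ] 0.665
heel [ 0.635 -0.065  0.026] 0.638
toe [ 0.537 -0.418  0.032] 0.681
```

View pics/crop0.png

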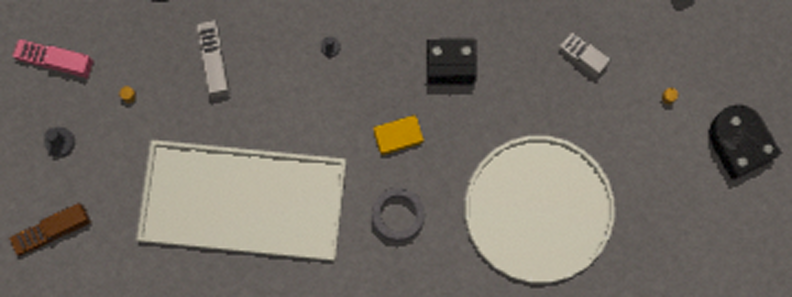

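```bash
cat >> h.py <<'E'
def rect(im,cam,c,z,half=.08,ppm=2000,m=None):
    """patch at plane z round c: column grows with world y down to -y, row with -x (map north = +x)"""
    n=int(2*half*ppm); g=(np.arange(n)+.5)/ppm-half
    X=np.stack([np.repeat((c[0]-g)[:,None],n,1),np.repeat((c[1]-g)[None],n,0),np.full((n,n),z)],-1)
    q=proj(cam,X.reshape(-1,3),m).reshape(n,n,2).astype(np.float32)
    return cv2.remap(im,q[...,0],q[...,1],cv2.INTER_CUBIC)
def blob(mask,c,half,ppm=2000,k=5):
    """largest blob: centre (world), long-axis angle, sides"""
    mask=cv2.morphologyEx(mask.astype(np.uint8),cv2.MORPH_CLOSE,np.ones((k,k)))
    cs=cv2.findContours(mask,0,2)[0]; b=max(cs,key=cv2.contourArea)
    (u,v),(a,b2),t=cv2.minAreaRect(b); n=mask.shape[0]
    f=lambda u,v:np.array([c[0]-(v-n/2)/ppm,c[1]-(u-n/2)/ppm])
    e=np.deg2rad(t if a>b2 else t+90)   # image angle of the long side
    d=np.array([-np.sin(e),-np.cos(e)])
    return f(u,v).round(4),round(float(np.arctan2(d[1],d[0])%np.pi),3),sorted([round(a/ppm,4),round(b2/ppm,4)])
E
python3 - <<'E'
from h import *
im=cv2.imread("pics/top0.png"); g=lambda r:r.max(2)
P=dict(tray=((.464,.189),.012,.15,"b",120),dish=((.454,-.173),.012,.12,"b",120),longb=((.64,.228),.02,.08,"b",120),shortb=((.646,-.231),.02,.06,"b",120),heel=((.635,-.065),.03,.06,"d",48),toe=((.537,-.418),.032,.08,"d",48),lbolt=((.536,.413),.004,.05,"d",55),sbolt=((.659,.084),.003,.035,"d",55),bottle=((.78,-.2),.05,.1,"b",120))
for k,(c,z,h,t,th) in P.items():
    r=g(rect(im,"top",c,z,h)); print(k,blob(r>th if t=="b" else r<th,c,h),np.median(r))
m=robot.camera_model("scene"); sc=cv2.imread("pics/scene0.png")
print("bottle base from scene",w("scene",147,290,0),"top",w("scene",142,255,.08), w("top",383,127,0))
tiles=[cv2.resize(rect(im,"top",c,z,h),(260,260)) for k,(c,z,h,t,th) in list(P.items())[2:8]]
cv2.imwrite("pics/tiles.png",np.vstack([np.hstack(tiles[:3]),np.hstack(tiles[3:])]))
E
```

```text
tray (array([0.4669, 0.1905]), 1.475, [0.1273, 0.2438]) 102.0
dish (array([ 0.4572, -0.1707]), 2.356, [0.1817, 0.1817]) 103.0
longb (array([0.627 , 0.2285]), 0.201, [0.0246, 0.0557]) 98.0
shortb (array([ 0.6437, -0.2407]), 0.902, [0.0234, 0.0331]) 99.0
heel (array([ 0.629 , -0.0635]), 0.0, [0.061, 0.067]) 97.0
toe (array([ 0.5352, -0.4114]), 0.49, [0.0736, 0.087]) 99.0
lbolt (array([0.5346, 0.4183]), 2.257, [0.0323, 0.0335]) 97.0
sbolt (array([0.6581, 0.0871]), 0.359, [0.0162, 0.0194]) 99.0
bottle (array([ 0.8405, -0.206 ]), 1.571, [0.067, 0.068]) 99.0
bottle base from scene [ 0.8273239  -0.20111888  0.        ] top [ 0.80798832 -0.21509814  0.08      ] [ 0.79136461 -0.20093329  0.        ]
```

View pics/tiles.png

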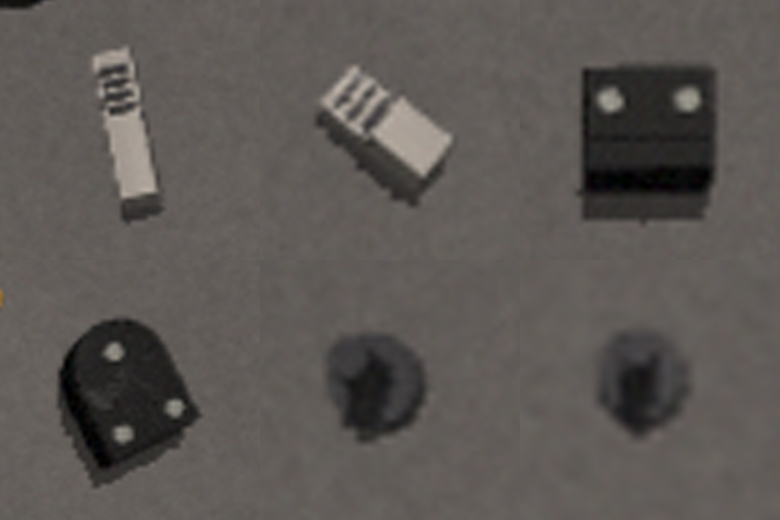

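```bash
python3 - <<'E'
from h import *
print(rel([.539,.418,.16],2.70))
m=robot.camera_model("wrist");s=robot.observe();print(m["fx"],m["cx"],m["cy"],-m["R"].T@m["t"],m["R"].round(3).tolist(),s["tool_rot"])
E
```

```text
(array([-0.3092,  0.0834,  0.0337]), np.float64(0.001))
371.64829954431775 320.46191489401235 238.83162432738237 [0.15421961 0.50788625 0.38431014] [[0.427, 0.904, -0.002], [0.866, -0.409, 0.287], [0.259, -0.124, -0.958]] [-3.14028701e+00 -1.82787023e-04  2.70079705e+00]
```

>>> arm_command(moves=[[[-0.045,0.012,0],[0,0,0],0.09],[[-0.09,0.024,0.005],[0,0,0],0.07],[[-0.135,0.036,0.01],[0,0,0],0.05],[[-0.18,0.049,0.015],[0,0,0],0.05],[[-0.225,0.061,0.02],[0,0,0],0.05]], squeeze=20)

```text
time: 0.6
tool_pos: [0.4551, 0.4333, 0.1737]
tool_rot: [-3.141, -0.0, 2.701]
contact_force: [0.4, -0.0, -0.4]
opening: 0.0626
grip_force: 0.0
```

>>> arm_command(moves=[[[-0.045,0.011,0.005],[0,0,0],0.05],[[-0.084,0.022,0.014],[0,0,0],0.05],[[-0.084,0.022,0.014],[0,0,0],0.05],[[-0.084,0.022,0.014],[0,0,0],0.05],[[-0.084,0.022,0.014],[0,0,0],0.05]])

```text
time: 1.1
tool_pos: [0.5379, 0.4184, 0.1603]
tool_rot: [-3.141, -0.001, 2.701]
contact_force: [-0.3, 0.3, -0.2]
opening: 0.0501
grip_force: 0.0
```

```bash
cat >> h.py <<'E'
def look(name):
    m=robot.camera_model("wrist"); im=robot.read_camera("wrist")[:,:,::-1].copy()
    s=robot.observe(); print("t",round(s["time"],2),"pos",np.round(s["tool_pos"],4),"rot",np.round(s["tool_rot"],3))
    cv2.imwrite(f"pics/{name}.png",im); return im,m
E
python3 - <<'E'
from h import *
im,m=look("w1")
c=(.539,.418)
for z,h,th in((.004,.05,55),(.042,.02,50)):
    r=rect(im,"wrist",c,z,h,m=m).max(2); print(blob(r<th,c,h),np.percentile(r,[1,5,20,50]))
T=[cv2.resize(rect(im,"wrist",c,z,.05,m=m),(300,300)) for z in (.004,.042)]
cv2.imwrite("pics/w1t.png",np.hstack([cv2.resize(im,(400,300))]+T[:1]))
E
```

```text
t 1.15 pos [0.5378 0.4188 0.1608] rot [ 3.141 -0.     2.702]
(array([0.5352, 0.4191]), 2.897, [0.0144, 0.0222]) [ 45.  86. 151. 156.]
(array([0.5278, 0.4227]), 2.915, [0.0124, 0.0193]) [ 40.  46.  95. 115.]
```

View pics/w1t.png

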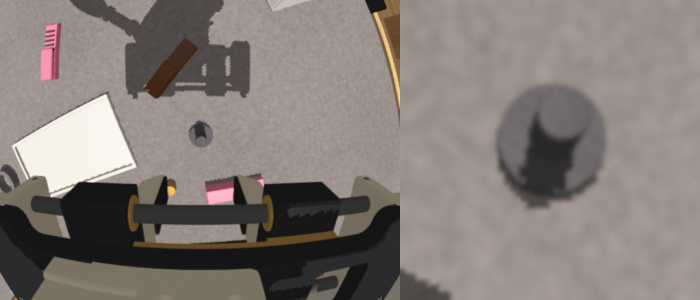

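>>> arm_command(moves=[[[-0.004,0.001,0.04],[0,0,0],0.05],[[-0.004,0.001,0.08],[0,0,0],0.05],[[-0.004,0.001,0.12],[0,0,0],0.05],[[-0.004,0.001,0.146],[0,0,0],0.05],[[-0.004,0.001,0.146],[0,0,0],0.05]])

```text
time: 1.65
tool_pos: [0.5393, 0.4165, 0.0107]
tool_rot: [-3.135, -0.004, 2.702]
contact_force: [-0.3, -0.3, -0.4]
opening: 0.0502
grip_force: 0.0
```

>>> arm_command(moves=[[[0,0,0],[0,0,0],0],[[0,0,0],[0,0,0],0],[[0,0,0],[0,0,0],0],[[0,0,0],[0,0,0],0],[[0,0,0],[0,0,0],0]])

```text
time: 2.15
tool_pos: [0.5433, 0.4175, 0.0153]
tool_rot: [3.14, 0.001, 2.701]
contact_force: [0.5, -0.0, -0.9]
opening: 0.0143
grip_force: 0.0
```

>>> arm_command(moves=[[[0,0,-0.02],[0,0,0],0],[[0,0,-0.06],[0,0,0],0],[[0,-0.03,-0.06],[0,0,0],0],[[0,-0.07,-0.06],[0,0,0],0],[[0,-0.11,-0.06],[0,0,0],0]])

```text
time: 2.65
tool_pos: [0.4954, 0.3169, 0.0748]
tool_rot: [3.141, 0.001, 2.702]
contact_force: [-0.0, -0.8, -0.6]
opening: 0.0006
grip_force: 0.0
```

```bash
python3 - <<'E'
from h import *
im,m=look("w2")
c=(.539,.418)
cv2.imwrite("pics/w2t.png",np.hstack([cv2.resize(im,(400,300)),cv2.resize(rect(im,"wrist",c,.008,.05,m=m),(300,300))]))
print(proj("wrist",[.542,.418,.042],m),proj("wrist",[.542,.418,.008],m))
E
```

```text
t 2.7 pos [0.4909 0.3111 0.0735] rot [-3.135e+00 -3.000e-03  2.700e+00]
[[483.97760843 251.76547723]] [[466.25930822 237.51137642]]
```

View pics/w2t.png

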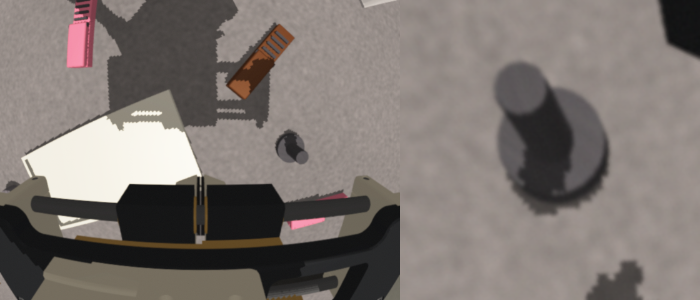

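```bash
python3 - <<'E'
from h import *
out=[]
m=robot.camera_model("wrist");s=robot.observe()
p=np.array(s["tool_pos"]);t=Ro.from_euler("xyz",s["tool_rot"]).as_matrix()
for n in("w1","w2"):
    im=cv2.imread(f"pics/{n}.png")
    for d in(0,.019,.047):
        q=proj("wrist",p-t[:,2]*d,m)[0]; print(d,q)
        cv2.circle(im,tuple(int(v) for v in q),3,(0,255,0) if d==0 else (0,0,255),-1)
    out.append(im[170:420,190:560])
cv2.imwrite("pics/f.png",np.hstack(out))
print(s["opening"],s["grip_force"])
E
```

```text
0 [320.10966907 273.54795295]
0.019 [320.06879204 287.64095981]
0.047 [319.99340512 313.85386244]
0 [320.10966907 273.54795295]
0.019 [320.06879204 287.64095981]
0.047 [319.99340512 313.85386244]
0.0005404994996511763 0.0
```

View pics/f.png

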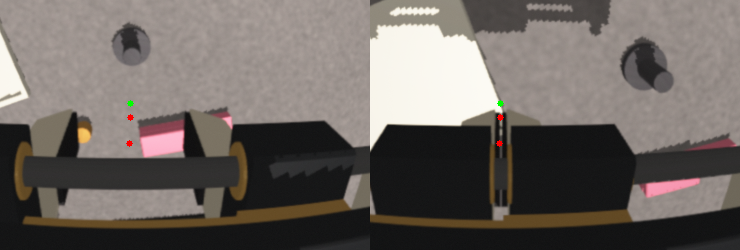

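```bash
python3 - <<'E'
from h import *
a=cv2.imread("pics/w2.png")[240:390,270:370]
s=robot.observe()
p=np.array(s["tool_pos"])
sc=robot.read_camera("scene")[:,:,::-1].copy()
q=proj("scene",p)[0];print(q,p)
q2=proj("scene",p+[0,0,.03])[0]
x,y=int(q[0]),int(q[1]); x=min(x,570)
c=cv2.resize(sc[y-60:y+40,x-70:x+70],None,fx=4,fy=4,interpolation=cv2.INTER_CUBIC)
for k in(q,q2):cv2.circle(c,(int((k[0]-x+70)*4),int((k[1]-y+60)*4)),4,(0,255,0),1)
cv2.imwrite("pics/z.png",np.hstack([cv2.resize(a,(240,400)),c[:400]]))
E
```

```text
[448.0684009  316.57728113] [0.49088941 0.31112437 0.07354629]
```

View pics/z.png

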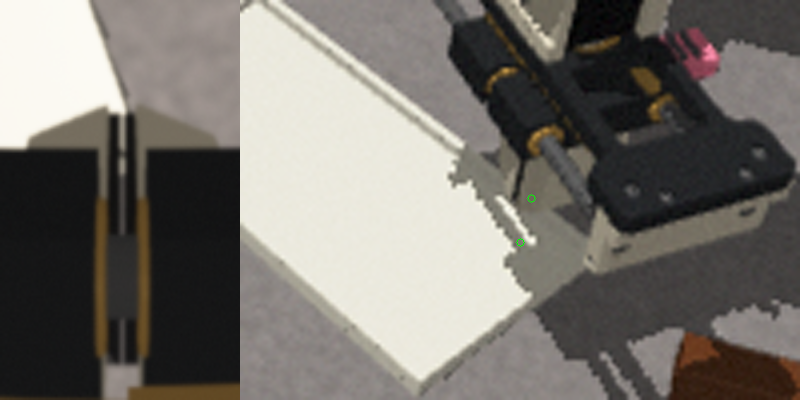

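>>> arm_command(moves=[[[0,0.03,0],[0,0,0],0],[[-0.006,0.058,0],[0,0,0],0],[[-0.006,0.058,0.03],[0,0,0],0],[[-0.006,0.058,0.055],[0,0,0],0],[[-0.006,0.058,0.06],[0,0,0],0]])

```text
time: 3.25
tool_pos: [0.5246, 0.3673, 0.0113]
tool_rot: [-3.138, -0.003, 2.701]
contact_force: [-0.3, 0.1, 0.7]
opening: 0.0007
grip_force: 0.0
```

>>> arm_command(moves=[[[0,0,0.005],[0,0,0],0],[[0,0,0.01],[0,0,0],0],[[0,0,0.014],[0,0,0],0],[[0,0,0.017],[0,0,0],0],[[0,0,0.02],[0,0,0],0]])

```text
time: 3.75
tool_pos: [0.5265, 0.3678, -0.0053]
tool_rot: [3.141, 0.001, 2.701]
contact_force: [-0.0, -0.1, 0.4]
opening: 0.0007
grip_force: 0.0
```

>>> arm_command(moves=[[[0,0,0.004],[0,0,0],0],[[0,0,0.007],[0,0,0],0],[[0,0,0.01],[0,0,0],0],[[0,0,0.012],[0,0,0],0],[[0,0,0.014],[0,0,0],0]])

```text
time: 4.25
tool_pos: [0.5262, 0.3677, -0.0199]
tool_rot: [3.142, -0.0, 2.701]
contact_force: [-0.0, 0.2, -0.2]
opening: 0.0005
grip_force: 0.0
```

>>> arm_command(moves=[[[0,0,0.001],[0,0,0],0],[[0,0,0.002],[0,0,0],0],[[0,0,0.003],[0,0,0],0],[[0,0,0.004],[0,0,0],0],[[0,0,0.004],[0,0,0],0]])

```text
time: 4.75
tool_pos: [0.5261, 0.3677, -0.0238]
tool_rot: [-3.142, -0.0, 2.701]
contact_force: [0.1, 0.1, -0.3]
opening: 0.0006
grip_force: 0.0
```

>>> arm_command(moves=[[[0,0,0.001],[0,0,0],0],[[0,0,0.002],[0,0,0],0],[[0,0,0.003],[0,0,0],0],[[0,0,0.004],[0,0,0],0],[[0,0,0.004],[0,0,0],0]])

```text
time: 5.25
tool_pos: [0.5261, 0.3677, -0.0278]
tool_rot: [-3.141, -0.0, 2.701]
contact_force: [-0.1, 0.7, 0.1]
opening: 0.0002
grip_force: 0.0
```

>>> arm_command(moves=[[[0,0,0.001],[0,0,0],0],[[0,0,0.002],[0,0,0],0],[[0,0,0.002],[0,0,0],0],[[0,0,0.003],[0,0,0],0],[[0,0,0.003],[0,0,0],0]])

```text
time: 5.75
tool_pos: [0.5261, 0.3676, -0.0308]
tool_rot: [-3.141, -0.0, 2.701]
contact_force: [-0.4, -0.2, -0.7]
opening: 0.0004
grip_force: 0.0
```

>>> arm_command(moves=[[[0,0,0.001],[0,0,0],0],[[0,0,0.002],[0,0,0],0],[[0,0,0.003],[0,0,0],0],[[0,0,0.004],[0,0,0],0],[[0,0,0.004],[0,0,0],0]])

```text
time: 6.25
tool_pos: [0.5263, 0.3678, -0.0322]
tool_rot: [3.141, 0.001, 2.701]
contact_force: [-5.3, -3.4, 17.4]
opening: 0.0004
grip_force: 8.3
```

```bash
python3 - <<'E'
from h import *
im,m=look("w3")
a=cv2.resize(im[200:400,200:440],(480,400))
p=robot.observe()["tool_pos"]
sc=robot.read_camera("scene")[:,:,::-1].copy(); q=proj("scene",np.array(p)*[1,1,0])[0]
x,y=int(q[0]),int(q[1]); c=cv2.resize(sc[y-50:y+50,x-40:x+40],(320,400),interpolation=cv2.INTER_CUBIC); cv2.circle(c,(160,200),4,(0,255,0),1)
cv2.imwrite("pics/z3.png",np.hstack([a,c]))
E
```

```text
t 6.3 pos [ 0.5263  0.3677 -0.0322] rot [3.141e+00 1.000e-03 2.701e+00]
```

View pics/z3.png

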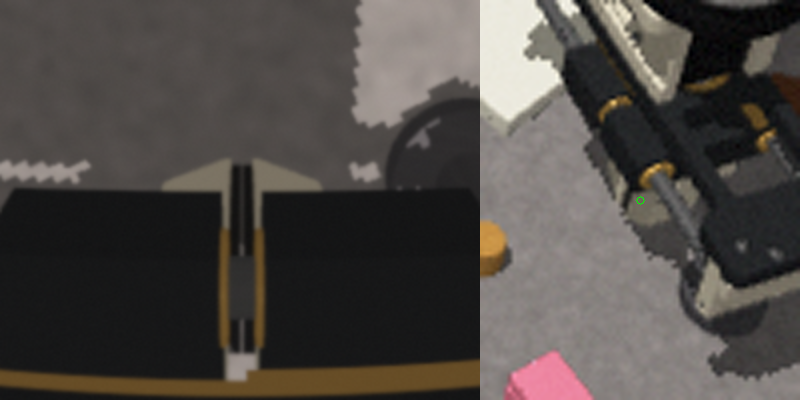

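>>> arm_command(moves=[[[0,0,-0.04],[0,0,0],0],[[0,0,-0.08],[0,0,0],0.02],[[0.007,0.03,-0.1],[0,0,0],0.05],[[0.007,0.052,-0.1],[0,0,0],0.05],[[0.007,0.052,-0.1],[0,0,0],0.05]])

```text
time: 6.85
tool_pos: [0.5429, 0.4202, 0.0663]
tool_rot: [3.138, 0.002, 2.702]
contact_force: [-0.6, -0.1, -0.4]
opening: 0.0279
grip_force: 0.0
```

```bash
python3 - <<'E'
from h import *
im,m=look("w4")
c=(.542,.418)
r=rect(im,"wrist",c,.008,.04,m=m)
cv2.imwrite("pics/w4t.png",np.hstack([cv2.resize(im,(400,300)),cv2.resize(r,(300,300))]))
print(robot.observe()["opening"])
E
```

```text
t 6.9 pos [0.5419 0.4185 0.0652] rot [3.141 0.    2.702]
0.031467585458541614
```

View pics/w4t.png

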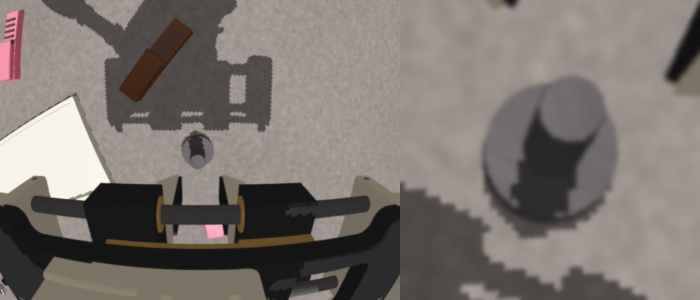

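>>> arm_command(moves=[[[0,0,0],[0,0,0],0.05],[[0,0,0],[0,0,0],0.05],[[0,0,0.035],[0,0,0],0.05],[[0,0,0.07],[0,0,0],0.05],[[0,0,0.084],[0,0,0],0.05]])

```text
time: 7.4
tool_pos: [0.5398, 0.4156, -0.0224]
tool_rot: [-3.136, -0.004, 2.7]
contact_force: [-0.1, 0.1, -0.1]
opening: 0.0499
grip_force: 0.0
```

>>> arm_command(moves=[[[0,0,0],[0,0,0],0.05],[[0,0,0],[0,0,0],0],[[0,0,0],[0,0,0],0],[[0,0,0],[0,0,0],0],[[0,0,0],[0,0,0],0]], squeeze=25)

```text
time: 7.9
tool_pos: [0.5426, 0.4181, -0.0174]
tool_rot: [3.14, 0.001, 2.701]
contact_force: [-0.9, -0.2, 1.2]
opening: 0.0227
grip_force: 0.0
```

>>> arm_command(moves=[[[0,0,0],[0,0,0],0],[[0,0,0],[0,0,0],0],[[0,0,0],[0,0,0],0],[[0,0,-0.02],[0,0,0],0],[[0,0,-0.05],[0,0,0],0]])

```text
time: 8.4
tool_pos: [0.5403, 0.4167, 0.0292]
tool_rot: [-3.137, -0.003, 2.701]
contact_force: [0.5, 0.4, -0.5]
opening: 0.0155
grip_force: 25.0
```

>>> arm_command(moves=[[[0,-0.035,0],[0,0,0],0],[[0,-0.075,0],[0,0,0],0],[[0,-0.115,0],[0,0,0],0],[[0,-0.145,0],[0,0,0],0],[[0,-0.158,0],[0,0,0],0]])

```text
time: 8.9
tool_pos: [0.4728, 0.2724, 0.031]
tool_rot: [-3.14, -0.001, 2.7]
contact_force: [-0.7, 0.1, -0.3]
opening: 0.0152
grip_force: 25.0
```

>>> arm_command(moves=[[[0,0,0.015],[0,0,0],0],[[0,0,0.03],[0,0,0],0],[[0,0,0.039],[0,0,0],0],[[0,0,0.0425],[0,0,0],0],[[0,0,0.044],[0,0,0],0]])

```text
time: 9.4
tool_pos: [0.4743, 0.2748, -0.013]
tool_rot: [-3.141, -0.001, 2.701]
contact_force: [-3.6, -2.1, 8.4]
opening: 0.0152
grip_force: 25.0
```

>>> arm_command(moves=[[[0,0,0],[0,0,0],0.04],[[0,0,0],[0,0,0],0.04],[[0,0,0],[0,0,0],0.04],[[0,0,0],[0,0,0],0.045],[[0,0,-0.03],[0,0,0],0.045]])

```text
time: 9.9
tool_pos: [0.4721, 0.2738, 0.0147]
tool_rot: [-3.136, -0.005, 2.701]
contact_force: [-0.1, -0.3, -0.3]
opening: 0.0444
grip_force: 0.0
```

>>> arm_command(moves=[[[0,0,-0.04],[0,0,0],0.045],[[0,0,-0.08],[0,0,0],0.045],[[0,0,-0.1],[0,0,0],0.045],[[0,0,-0.1],[0,0,0],0.045],[[0,0,-0.1],[0,0,0],0.045]])

```text
time: 10.4
tool_pos: [0.4745, 0.2747, 0.1173]
tool_rot: [3.141, 0.0, 2.701]
contact_force: [-0.2, 0.0, -1.0]
opening: 0.0451
grip_force: 0.0
```

```bash
python3 - <<'E'
from h import *
s=robot.observe();print(s["time"],s["tool_pos"],s["qpos"])
print(rel([.644,.2305,.10],3.33))
E
```

```text
10.4 [0.47445231 0.27472512 0.11726302] [ 3.85036329e-01  4.55974293e-01  1.57310043e+00  3.24316028e-05
  1.11211304e+00 -7.44980359e-01]
(array([-0.1722,  0.0323,  0.0173]), np.float64(-0.629))
```

>>> arm_command(moves=[[[-0.043,0.008,0.004],[0,0,-0.14],0.045],[[-0.086,0.016,0.009],[0,0,-0.28],0.045],[[-0.129,0.024,0.013],[0,0,-0.42],0.045],[[-0.172,0.032,0.017],[0,0,-0.56],0.045],[[-0.172,0.032,0.017],[0,0,-0.629],0.045]])

```text
time: 10.9
tool_pos: [0.6468, 0.2273, 0.0956]
tool_rot: [-3.14, -0.003, -2.952]
contact_force: [-0.5, -0.5, -0.6]
opening: 0.045
grip_force: 0.0
```

>>> arm_command(moves=[[[0,0,0],[0,0,0],0.045],[[0,0,0],[0,0,0],0.045],[[0,0,0],[0,0,0],0.045],[[0,0,0],[0,0,0],0.045],[[0,0,0],[0,0,0],0.045]])

```text
time: 11.4
tool_pos: [0.6435, 0.2308, 0.1008]
tool_rot: [3.141, 0.001, -2.953]
contact_force: [0.3, 0.0, -0.1]
opening: 0.0449
grip_force: 0.0
```

```bash
python3 - <<'E'
from h import *
im,m=look("w5")
c=(.644,.2305)
T=[]
for z in(.024,.018):
    r=rect(im,"wrist",c,z,.07,m=m); g=r.min(2); print(np.percentile(g,[5,50,80,95,99]))
    for th in(150,170,190): print(z,th,blob(g>th,c,.07,k=15))
    T.append(cv2.resize(r,(300,300)))
cv2.imwrite("pics/w5t.png",np.hstack(T))
E
```

```text
t 11.45 pos [0.6436 0.2307 0.1008] rot [ 3.141e+00  1.000e-03 -2.953e+00]
[ 75. 150. 155. 223. 244.]
0.024 150 (array([0.6442, 0.2308]), 1.571, [0.1395, 0.1395])
0.024 170 (array([0.6523, 0.2319]), 0.215, [0.0238, 0.0769])
0.024 190 (array([0.652, 0.232]), 0.207, [0.023, 0.0761])
[ 75. 150. 155. 226. 244.]
0.018 150 (array([0.6472, 0.2308]), 1.571, [0.1335, 0.1395])
0.018 170 (array([0.6541, 0.2324]), 0.212, [0.0243, 0.0785])
0.018 190 (array([0.6539, 0.2323]), 0.21, [0.0235, 0.0778])
```

>>> arm_command(moves=[[[0,0,0.04],[0,0,-0.02],0.045],[[0,0,0.08],[0,0,-0.02],0.045],[[0,0,0.11],[0,0,-0.02],0.045],[[0,0,0.125],[0,0,-0.02],0.045],[[0,0,0.128],[0,0,-0.02],0.045]])

```text
time: 11.95
tool_pos: [0.6427, 0.2302, -0.0294]
tool_rot: [-3.142, -0.003, -2.933]
contact_force: [-0.1, -0.1, 0.8]
opening: 0.0452
grip_force: 0.0
```

>>> arm_command(moves=[[[0,0,0],[0,0,0],0.02],[[0,0,0],[0,0,0],0.015],[[0,0,0],[0,0,0],0.01],[[0,0,0],[0,0,0],0.01],[[0,0,0],[0,0,0],0.01]])

```text
time: 12.45
tool_pos: [0.6449, 0.2307, -0.0258]
tool_rot: [3.141, 0.003, -2.933]
contact_force: [-0.9, 0.3, 5.3]
opening: 0.0236
grip_force: 25.0
```

>>> arm_command(moves=[[[0,0,0],[0,0,0],0.01],[[0,0,-0.01],[0,0,0],0.01],[[0,0,-0.04],[0,0,0],0.01],[[0,0,-0.07],[0,0,0],0.01],[[0,0,-0.07],[0,0,0],0.01]])

```text
time: 12.95
tool_pos: [0.6468, 0.2311, 0.048]
tool_rot: [3.141, 0.009, -2.933]
contact_force: [-0.3, 0.2, -0.1]
opening: 0.0237
grip_force: 25.0
```

```bash
python3 - <<'E'
from h import *
s=robot.observe();print(s["time"],s["tool_pos"],s["grip_force"])
print(rel([.421,-.171,.045],1.571))
E
```

```text
12.95 [0.64678076 0.23111785 0.04797077] 24.999838024377823
(array([ 0.304 , -0.3467,  0.003 ]), np.float64(-1.363))
```

>>> arm_command(moves=[[[0.02,-0.023,0],[0,0,0.14],0.01],[[0.04,-0.046,0],[0,0,0.28],0.01],[[0.06,-0.069,0],[0,0,0.42],0.01],[[0.08,-0.092,0],[0,0,0.56],0.01],[[0.1,-0.115,0],[0,0,0.7],0.01]])

```text
time: 13.45
tool_pos: [0.5685, 0.0962, 0.0421]
tool_rot: [-3.141, -0.001, 2.644]
contact_force: [-0.4, -0.4, 0.2]
opening: 0.0239
grip_force: 25.0
```

>>> arm_command(moves=[[[0.001,-0.04,0],[0,0,0.14],0.01],[[0.002,-0.08,0],[0,0,0.28],0.01],[[0.003,-0.12,0],[0,0,0.42],0.01],[[0.003,-0.155,0],[0,0,0.56],0.01],[[0.004,-0.19,0],[0,0,0.7],0.01]])

```text
time: 13.95
tool_pos: [0.4754, -0.0696, 0.0423]
tool_rot: [-3.141, -0.0, 1.944]
contact_force: [0.5, 0.2, -0.4]
opening: 0.0234
grip_force: 25.0
```

>>> arm_command(moves=[[[-0.02,-0.027,0],[0,0,0.12],0.01],[[-0.04,-0.052,0],[0,0,0.24],0.01],[[-0.06,-0.076,0],[0,0,0.34],0.01],[[-0.074,-0.092,0],[0,0,0.379],0.01],[[-0.074,-0.092,0],[0,0,0.379],0.01]])

```text
time: 14.45
tool_pos: [0.4174, -0.1729, 0.0423]
tool_rot: [-3.141, 0.0, 1.567]
contact_force: [1.2, -1.1, -1.3]
opening: 0.0242
grip_force: 25.0
```

```bash
python3 - <<'E'
from h import *
im,m=look("w6")
s=robot.observe();print(s["qpos"],s["opening"],s["grip_force"])
print(rel([.421,-.171,-.022],1.571))
r=rect(im,"wrist",(.457,-.171),.012,.12,ppm=1250,m=m)
for z,col in((.012,(0,0,255)),):
    cv2.circle(r,(150,150),int(.085*1250),col,1)
cv2.imwrite("pics/w6t.png",np.hstack([r,cv2.resize(im,(400,300))]))
E
```

```text
t 14.5 pos [ 0.4179 -0.1718  0.0423] rot [-3.141 -0.     1.569]
[-5.60128473e-01  4.09327512e-01  1.91859539e+00  3.43506358e-04
  8.14002136e-01 -5.58315588e-01] 0.023696366646451587 24.99993324279785
(array([0.0008, 0.0031, 0.0643]), np.float64(-0.002))
```

View pics/w6t.png

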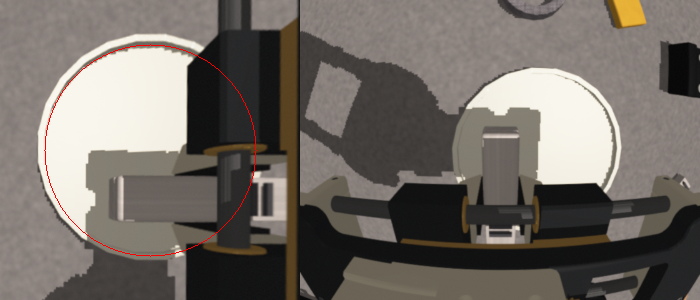

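>>> arm_command(moves=[[[0.001,0.003,0.025],[0,0,0],0.01],[[0.001,0.003,0.045],[0,0,0],0.01],[[0.001,0.003,0.056],[0,0,0],0.01],[[0.001,0.003,0.061],[0,0,0],0.01],[[0.001,0.003,0.063],[0,0,0],0.01]])

```text
time: 15.0
tool_pos: [0.4215, -0.1696, -0.0209]
tool_rot: [-3.141, -0.001, 1.572]
contact_force: [-2.4, 3.1, 11.4]
opening: 0.0236
grip_force: 25.0
```

>>> arm_command(moves=[[[0,0,0],[0,0,0],0.04],[[0,0,0],[0,0,0],0.04],[[0,0,0],[0,0,0],0.04],[[0,0,-0.01],[0,0,0],0.04],[[0,0,-0.04],[0,0,0],0.04]])

```text
time: 15.5
tool_pos: [0.4199, -0.1694, 0.0187]
tool_rot: [-3.138, -0.002, 1.571]
contact_force: [0.3, -1.2, 0.2]
opening: 0.0404
grip_force: 0.0
```

>>> arm_command(moves=[[[0,0,-0.04],[0,0,0],0.04],[[0,0.02,-0.07],[0,0,-0.14],0.08],[[0.02,0.05,-0.07],[0,0,-0.28],0.08],[[0.04,0.08,-0.07],[0,0,-0.42],0.08],[[0.05,0.1,-0.07],[0,0,-0.56],0.08]])

```text
time: 16.0
tool_pos: [0.5232, -0.119, 0.0909]
tool_rot: [3.14, 0.002, 2.137]
contact_force: [0.2, -0.1, -0.3]
opening: 0.0677
grip_force: 0.0
```

>>> arm_command(moves=[[[-0.005,0.03,0],[0,0,-0.14],0.08],[[-0.01,0.06,0],[0,0,-0.28],0.08],[[-0.015,0.09,0],[0,0,-0.42],0.08],[[-0.018,0.12,0],[0,0,-0.56],0.08],[[-0.018,0.13,0],[0,0,-0.7],0.08]])

```text
time: 16.5
tool_pos: [0.6432, -0.0651, 0.0902]
tool_rot: [3.141, 0.002, 2.838]
contact_force: [-0.1, -0.2, -0.4]
opening: 0.0799
grip_force: 0.0
```

>>> arm_command(moves=[[[0,0,0],[0,0,-0.14],0.08],[[0,0,0],[0,0,-0.28],0.08],[[0,0,0],[0,0,-0.31],0.08],[[0,0,0],[0,0,-0.31],0.08],[[0,0,0],[0,0,-0.31],0.08]])

```text
time: 17.0
tool_pos: [0.6411, -0.0665, 0.09]
tool_rot: [-3.142, 0.001, 3.14]
contact_force: [0.3, 0.3, 0.6]
opening: 0.0801
grip_force: 0.0
```

```bash
python3 - <<'E'
from h import *
im,m=look("w7")
c=(.640,-.064)
r=rect(im,"wrist",c,.026,.06,m=m); g=r.max(2); print(np.percentile(g,[5,20,50,90]))
cv2.imwrite("pics/w7t.png",np.hstack([cv2.resize(r,(300,300)),cv2.resize(im,(400,300))]))
print(rel([.640,-.064,-.027],np.pi),robot.observe()["opening"])
E
```

```text
t 17.05 pos [ 0.6411 -0.0665  0.0899] rot [-3.142  0.     3.14 ]
[ 44.  58. 148. 157.]
(array([0.0011, 0.0025, 0.1169]), np.float64(-0.002)) 0.07999369782616074
```

View pics/w7t.png

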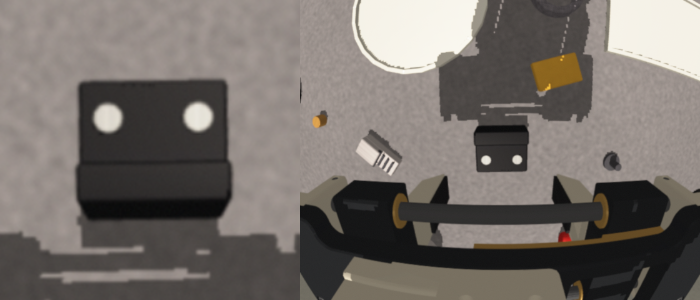

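>>> arm_command(moves=[[[0,0.001,0.04],[0,0,0],0.08],[[0,0.001,0.075],[0,0,0],0.08],[[0,0.001,0.1],[0,0,0],0.08],[[0,0.001,0.113],[0,0,0],0.08],[[0,0.001,0.117],[0,0,0],0.08]])

```text
time: 17.55
tool_pos: [0.6404, -0.0653, -0.0289]
tool_rot: [3.141, -0.002, 3.14]
contact_force: [0.1, 0.7, 0.4]
opening: 0.0796
grip_force: 0.0
```

>>> arm_command(moves=[[[0,0,0],[0,0,0],0.05],[[0,0,0],[0,0,0],0.05],[[0,0,0],[0,0,0],0.05],[[0,0,0],[0,0,0],0.05],[[0,0,0],[0,0,0],0.05]])

```text
time: 18.05
tool_pos: [0.6421, -0.0656, -0.0261]
tool_rot: [-3.141, 0.003, 3.141]
contact_force: [-1.0, -1.1, 6.0]
opening: 0.0601
grip_force: 24.9
```

>>> arm_command(moves=[[[0,0,0],[0,0,0],0.045],[[0,0,-0.01],[0,0,0],0.045],[[0,0,-0.04],[0,0,0],0.045],[[0,0,-0.075],[0,0,0],0.045],[[0,0,-0.08],[0,0,0],0.045]])

```text
time: 18.55
tool_pos: [0.6438, -0.066, 0.0575]
tool_rot: [-3.14, 0.008, 3.141]
contact_force: [1.4, 0.4, -0.3]
opening: 0.0597
grip_force: 24.9
```

>>> arm_command(moves=[[[0.035,-0.025,0],[0,0,0],0.045],[[0.07,-0.05,0],[0,0,0],0.045],[[0.105,-0.075,0],[0,0,0],0.045],[[0.14,-0.1,0],[0,0,0],0.045],[[0.148,-0.105,0],[0,0,0],0.045]])

```text
time: 19.05
tool_pos: [0.4894, -0.1717, 0.0521]
tool_rot: [3.141, -0.003, 3.138]
contact_force: [-0.1, -0.4, -0.8]
opening: 0.0597
grip_force: 24.9
```

>>> arm_command(moves=[[[0,0,0.03],[0,0,0],0.045],[[0,0,0.055],[0,0,0],0.045],[[0,0,0.067],[0,0,0],0.045],[[0,0,0.071],[0,0,0],0.045],[[0,0,0.073],[0,0,0],0.045]])

```text
time: 19.55
tool_pos: [0.4935, -0.1701, -0.0207]
tool_rot: [3.142, 0.0, 3.141]
contact_force: [0.9, 1.2, -0.1]
opening: 0.0598
grip_force: 24.9
```

>>> arm_command(moves=[[[0,0,0.0005],[0,0,0],0.045],[[0,0,0.001],[0,0,0],0.045],[[0,0,0.0015],[0,0,0],0.045],[[0,0,0.002],[0,0,0],0.045],[[0,0,0.002],[0,0,0],0.045]])

```text
time: 20.05
tool_pos: [0.4937, -0.1705, -0.0212]
tool_rot: [-3.141, 0.002, 3.141]
contact_force: [-2.4, 1.6, 8.7]
opening: 0.0599
grip_force: 25.0
```

>>> arm_command(moves=[[[0,0,0],[0,0,0],0.075],[[0,0,0],[0,0,0],0.075],[[0,0,0],[0,0,0],0.075],[[0,0,-0.01],[0,0,0],0.075],[[0,0,-0.045],[0,0,0],0.075]])

```text
time: 20.55
tool_pos: [0.4908, -0.1692, 0.0206]
tool_rot: [3.138, -0.006, 3.141]
contact_force: [0.1, -0.3, 0.3]
opening: 0.0746
grip_force: 0.0
```

>>> arm_command(moves=[[[0,0,-0.04],[0,0,0],0.075],[[-0.008,-0.035,-0.067],[0,0,-0.12],0.085],[[-0.016,-0.075,-0.067],[0,0,-0.24],0.085],[[-0.025,-0.115,-0.067],[0,0,-0.36],0.085],[[-0.034,-0.16,-0.067],[0,0,-0.47],0.085]])

```text
time: 21.05
tool_pos: [0.5273, -0.3314, 0.0906]
tool_rot: [-3.141, 0.001, -2.667]
contact_force: [0.8, -0.5, -0.8]
opening: 0.0847
grip_force: 0.0
```

```bash
python3 - <<'E'
from h import *
s=robot.observe();print(s["time"],s["tool_pos"],s["tool_rot"],s["qpos"][5])
print(rel([.5456,-.415,.09],.47))
E
```

```text
21.05 [ 0.52729978 -0.33140415  0.09061337] [-3.14078357e+00  7.34249408e-04 -2.66681089e+00] -2.730021011630818
(array([ 0.0219, -0.0827,  0.0006]), np.float64(0.005))
```

>>> arm_command(moves=[[[0.01,-0.04,0],[0,0,0],0.085],[[0.02,-0.075,0],[0,0,0],0.085],[[0.022,-0.082,0],[0,0,0],0.085],[[0.022,-0.082,0],[0,0,0],0.085],[[0.022,-0.082,0],[0,0,0],0.085]])

```text
time: 21.55
tool_pos: [0.5441, -0.4121, 0.0893]
tool_rot: [3.14, 0.0, -2.672]
contact_force: [-0.4, 0.9, 0.3]
opening: 0.0849
grip_force: 0.0
```

```bash
python3 - <<'E'
from h import *
im,m=look("w8")
c=np.array((.5456,-.415)); z=.032; h=.07;ppm=2000
r=rect(im,"wrist",c,z,h,m=m); g=r.max(2); print(np.percentile(g,[5,20,50,90]))
# screw heads and top outline
n,lab,st,ce=cv2.connectedComponentsWithStats(cv2.morphologyEx((g>150).astype(np.uint8),cv2.MORPH_OPEN,np.ones((3,3))))
for i in range(1,n):
    a=st[i,4]*.25; 
    if 15<a<250: print("spot",(c-(ce[i][::-1]-h*ppm)/ppm).round(4),a,st[i,2:4])
for th in(60,75): print(blob(g<th,c,h,k=9))
cv2.imwrite("pics/w8t.png",r); print(robot.observe()["qpos"][5])
E
```

```text
t 21.6 pos [ 0.5443 -0.4118  0.0895] rot [ 3.141  0.    -2.671]
[ 22.  72. 191. 206.]
spot [ 0.5641 -0.4079] 105.25 [23 23]
spot [ 0.49   -0.3863] 85.5 [63 35]
(array([ 0.5432, -0.4186]), 0.464, [0.0597, 0.0818])
(array([ 0.5431, -0.4185]), 0.468, [0.0602, 0.0826])
-2.8012401470587935
```

>>> arm_command(moves=[[[0.003,-0.005,0.035],[0,0,0],0.085],[[0.003,-0.005,0.07],[0,0,0],0.085],[[0.003,-0.005,0.1],[0,0,0],0.085],[[0.003,-0.005,0.112],[0,0,0],0.085],[[0.003,-0.005,0.116],[0,0,0],0.085]])

```text
time: 22.1
tool_pos: [0.5437, -0.4176, -0.0276]
tool_rot: [3.139, -0.001, -2.671]
contact_force: [0.3, 0.5, 0.1]
opening: 0.085
grip_force: 0.0
```

>>> arm_command(moves=[[[0,0,0],[0,0,0],0.05],[[0,0,0],[0,0,0],0.05],[[0,0,0],[0,0,0],0.05],[[0,0,0],[0,0,0],0.05],[[0,0,0],[0,0,0],0.05]])

```text
time: 22.6
tool_pos: [0.5444, -0.4195, -0.0253]
tool_rot: [-3.14, 0.001, -2.672]
contact_force: [-0.6, 2.3, 6.3]
opening: 0.06
grip_force: 25.0
```

>>> arm_command(moves=[[[0,0,0],[0,0,0],0.045],[[0,0,-0.01],[0,0,0],0.045],[[0,0,-0.04],[0,0,0],0.045],[[0,0,-0.08],[0,0,0],0.045],[[0,0,-0.08],[0,0,0],0.045]])

```text
time: 23.1
tool_pos: [0.5468, -0.4221, 0.0603]
tool_rot: [-3.131, 0.004, -2.672]
contact_force: [1.0, 0.0, 0.1]
opening: 0.0595
grip_force: 25.0
```

```bash
python3 - <<'E'
from h import *
s=robot.observe();print(s["tool_pos"],s["tool_rot"],s["qpos"][5])
y=1.477; t=lambda a,b:np.array([.467+a*np.cos(y-np.pi/2)+b*np.cos(y),.1905+a*np.sin(y-np.pi/2)+b*np.sin(y)])
T=[*t(0,-.05),.053]; print(T)
p0=np.array(s["tool_pos"]);y0=s["tool_rot"][2]%(2*np.pi);y1=3.048
N=4
for i in range(1,N+1):  # equal legs, one per call
    a=p0+(np.array(T)-p0)*(i-1)/N; ya=y0+(y1-y0)*(i-1)/N
    print(rel(p0+(np.array(T)-p0)*i/N,y0+(y1-y0)*i/N,(a,ya)))
E
```

```text
[ 0.54679213 -0.42205742  0.06031234] [-3.13062764  0.00378306 -2.67233718] -2.8082099790271617
[np.float64(0.4623170572752772), np.float64(0.1407197825694085), 0.053]
(array([-0.0448,  0.135 ,  0.0018]), np.float64(0.141))
(array([-0.0254,  0.14  ,  0.0018]), np.float64(0.141))
(array([-0.0055,  0.1422,  0.0018]), np.float64(0.141))
(array([0.0145, 0.1415, 0.0018]), np.float64(0.141))
```

>>> arm_command(moves=[[[-0.008,0.025,0],[0,0,0.03],0.045],[[-0.018,0.054,0],[0,0,0.06],0.045],[[-0.027,0.081,0],[0,0,0.09],0.045],[[-0.036,0.108,0],[0,0,0.12],0.045],[[-0.045,0.135,0],[0,0,0.141],0.045]])

```text
time: 23.6
tool_pos: [0.5225, -0.2773, 0.0531]
tool_rot: [3.141, -0.0, -2.815]
contact_force: [0.1, 0.7, -1.1]
opening: 0.0597
grip_force: 25.0
```

>>> arm_command(moves=[[[-0.005,0.028,0],[0,0,0.03],0.045],[[-0.01,0.056,0],[0,0,0.06],0.045],[[-0.015,0.084,0],[0,0,0.09],0.045],[[-0.02,0.112,0],[0,0,0.12],0.045],[[-0.025,0.14,0],[0,0,0.141],0.045]])

```text
time: 24.1
tool_pos: [0.5011, -0.1368, 0.0532]
tool_rot: [3.141, -0.0, -2.956]
contact_force: [-0.3, -0.1, -0.4]
opening: 0.0599
grip_force: 25.0
```

>>> arm_command(moves=[[[-0.001,0.028,0],[0,0,0.03],0.045],[[-0.002,0.056,0],[0,0,0.06],0.045],[[-0.003,0.085,0],[0,0,0.09],0.045],[[-0.004,0.114,0],[0,0,0.12],0.045],[[-0.005,0.142,0],[0,0,0.141],0.045]])

```text
time: 24.6
tool_pos: [0.4796, 0.0037, 0.0533]
tool_rot: [3.142, 0.0, -3.097]
contact_force: [-0.5, -0.6, -1.5]
opening: 0.0598
grip_force: 25.0
```

>>> arm_command(moves=[[[0.004,0.035,0],[0,0,0.04],0.045],[[0.008,0.075,0],[0,0,0.08],0.045],[[0.012,0.115,0],[0,0,0.12],0.045],[[0.0145,0.138,0],[0,0,0.141],0.045],[[0.0145,0.138,0],[0,0,0.141],0.045]])

```text
time: 25.1
tool_pos: [0.4584, 0.1422, 0.0533]
tool_rot: [3.141, -0.0, 3.05]
contact_force: [0.4, 0.7, -1.6]
opening: 0.0595
grip_force: 25.0
```

```bash
python3 - <<'E'
from h import *
im,m=look("w9")
c=np.array((.467,.1905)); r=rect(im,"wrist",c,.012,.15,ppm=1500,m=m); g=r.min(2)
cv2.imwrite("pics/w9t.png",r); print(rel([.4623,.1407,-.021],3.048))
c2=w("wrist",320,240,0,m); print(c2)
E
```

```text
t 25.15 pos [0.4588 0.1408 0.0533] rot [-3.141  0.     3.05 ]
(array([-0.0035,  0.0003,  0.0743]), np.float64(0.002))
[0.45520127 0.1421965  0.        ]
```

>>> arm_command(moves=[[[-0.003,0,0.03],[0,0,0],0.045],[[-0.003,0,0.055],[0,0,0],0.045],[[-0.003,0,0.068],[0,0,0],0.045],[[-0.003,0,0.073],[0,0,0],0.045],[[-0.003,0,0.075],[0,0,0],0.045]])

```text
time: 25.65
tool_pos: [0.4614, 0.1381, -0.0208]
tool_rot: [-3.14, -0.002, 3.046]
contact_force: [-10.6, -4.9, 32.4]
opening: 0.0599
grip_force: 25.0
```

>>> arm_command(moves=[[[0,0,0.0002],[0,0,0],0.045],[[0,0,0.0004],[0,0,0],0.045],[[0,0,0.0006],[0,0,0],0.045],[[0,0,0.0006],[0,0,0],0.045],[[0,0,0.0006],[0,0,0],0.045]])

```text
time: 26.15
tool_pos: [0.4615, 0.1381, -0.0207]
tool_rot: [-3.141, -0.001, 3.046]
contact_force: [-6.3, -4.0, 15.6]
opening: 0.0598
grip_force: 25.0
```

>>> arm_command(moves=[[[0,0,-0.001],[0,0,0],0.074],[[0,0,-0.001],[0,0,0],0.074],[[0,0,-0.001],[0,0,0],0.074],[[0,0,-0.01],[0,0,0],0.074],[[0,0,-0.045],[0,0,0],0.074]])

```text
time: 26.65
tool_pos: [0.4599, 0.139, 0.0211]
tool_rot: [-3.14, -0.006, 3.047]
contact_force: [1.1, -0.4, -0.5]
opening: 0.0738
grip_force: 0.0
```

```bash
python3 - <<'E'
from h import *
s=robot.observe();print(s["tool_pos"],s["tool_rot"],s["qpos"][5])
p0=np.array(s["tool_pos"]);y0=s["tool_rot"][2]%(2*np.pi);y1=4.07;T=np.array([.6506,-.230,.09])
N=3
for i in range(1,N+1):
    a=p0+(T-p0)*(i-1)/N; ya=y0+(y1-y0)*(i-1)/N
    print(rel(p0+(T-p0)*i/N,y0+(y1-y0)*i/N,(a,ya)))
E
```

```text
[0.45992786 0.13903376 0.02114946] [-3.14015611 -0.00632153  3.04669261] -1.342083079422209
(array([-0.0749, -0.1164, -0.023 ]), np.float64(-0.341))
(array([-0.0317, -0.1348, -0.023 ]), np.float64(-0.341))
(array([ 0.0153, -0.1376, -0.023 ]), np.float64(-0.341))
```

>>> arm_command(moves=[[[0,0,-0.04],[0,0,0],0.06],[[-0.018,-0.028,-0.069],[0,0,-0.08],0.045],[[-0.037,-0.058,-0.069],[0,0,-0.17],0.045],[[-0.056,-0.087,-0.069],[0,0,-0.26],0.045],[[-0.075,-0.116,-0.069],[0,0,-0.341],0.045]])

```text
time: 27.15
tool_pos: [0.5266, 0.0157, 0.0928]
tool_rot: [-3.141, 0.001, -2.891]
contact_force: [0.5, 0.7, -0.6]
opening: 0.0452
grip_force: 0.0
```

>>> arm_command(moves=[[[-0.006,-0.028,0],[0,0,-0.07],0.045],[[-0.012,-0.055,0],[0,0,-0.14],0.045],[[-0.019,-0.082,0],[0,0,-0.21],0.045],[[-0.025,-0.108,0],[0,0,-0.28],0.045],[[-0.032,-0.135,0],[0,0,-0.341],0.045]])

```text
time: 27.65
tool_pos: [0.5901, -0.1072, 0.0923]
tool_rot: [3.142, 0.0, -2.552]
contact_force: [0.2, 0.2, 0.0]
opening: 0.0448
grip_force: 0.0
```

>>> arm_command(moves=[[[0.004,-0.035,0],[0,0,-0.09],0.045],[[0.008,-0.075,0],[0,0,-0.18],0.045],[[0.012,-0.115,0],[0,0,-0.27],0.045],[[0.015,-0.137,0],[0,0,-0.341],0.045],[[0.015,-0.137,0],[0,0,-0.341],0.045]])

```text
time: 28.15
tool_pos: [0.6537, -0.2319, 0.0915]
tool_rot: [-3.141, -0.0, -2.215]
contact_force: [-0.1, 1.0, 0.2]
opening: 0.0447
grip_force: 0.0
```

```bash
python3 - <<'E'
from h import *
im,m=look("w10")
c=np.array((.6506,-.230))
for z in(.024,.018):
    r=rect(im,"wrist",c,z,.05,m=m); g=r.min(2); print(np.percentile(g,[5,50,80,95,99]))
    for th in(175,190): print(z,th,blob(g>th,c,.05,k=15))
cv2.imwrite("pics/w10t.png",r); s=robot.observe();print(s["qpos"][5],rel([.6506,-.23,-.028],4.07))
E
```

```text
t 28.2 pos [ 0.653  -0.2298  0.0914] rot [ 3.141  0.    -2.216]
[ 93. 178. 184. 189. 246.]
0.024 175 (array([ 0.6509, -0.2298]), 1.571, [0.0995, 0.0995])
0.024 190 (array([ 0.6648, -0.2172]), 0.901, [0.0239, 0.0257])
[ 93. 177. 184. 189. 246.]
0.018 175 (array([ 0.6509, -0.2298]), 1.571, [0.0995, 0.0995])
0.018 190 (array([ 0.6661, -0.2154]), 0.901, [0.0245, 0.0264])
-2.9455985216705365 (array([0.0016, 0.0018, 0.1194]), np.float64(-0.003))
```

>>> arm_command(moves=[[[-0.002,0.001,0.04],[0,0,0.02],0.045],[[-0.002,0.001,0.075],[0,0,0.02],0.045],[[-0.002,0.001,0.105],[0,0,0.02],0.045],[[-0.002,0.001,0.116],[0,0,0.02],0.045],[[-0.002,0.001,0.119],[0,0,0.02],0.045]])

```text
time: 28.7
tool_pos: [0.6528, -0.2251, -0.0281]
tool_rot: [3.139, -0.0, -2.233]
contact_force: [-0.4, 0.3, -0.6]
opening: 0.0447
grip_force: 0.0
```

>>> arm_command(moves=[[[0,0,0],[0,0,0],0.02],[[0,0,0],[0,0,0],0.015],[[0,0,0],[0,0,0],0.01],[[0,0,0],[0,0,0],0.01],[[0,0,0],[0,0,0],0.01]])

```text
time: 29.2
tool_pos: [0.6546, -0.2267, -0.0255]
tool_rot: [-3.139, 0.001, -2.233]
contact_force: [-2.0, 0.5, 6.4]
opening: 0.0238
grip_force: 25.0
```

>>> arm_command(moves=[[[0,0,0],[0,0,0],0.01],[[0,0,-0.01],[0,0,0],0.01],[[0,0,-0.04],[0,0,0],0.01],[[0,0,-0.08],[0,0,0],0.01],[[0,0,-0.08],[0,0,0],0.01]])

```text
time: 29.7
tool_pos: [0.6571, -0.2281, 0.0598]
tool_rot: [-3.13, 0.002, -2.233]
contact_force: [0.6, -0.5, -0.3]
opening: 0.0236
grip_force: 25.0
```

```bash
python3 - <<'E'
from h import *
s=robot.observe();print(s["tool_pos"],s["tool_rot"],s["grip_force"])
y=1.477; t=lambda a,b:np.array([.467+a*np.cos(y-np.pi/2)+b*np.cos(y),.1905+a*np.sin(y-np.pi/2)+b*np.sin(y)])
T=np.array([*t(0,.035),.052]); print(T)
p0=np.array(s["tool_pos"]);p0[2]=.052;y0=s["tool_rot"][2]%(2*np.pi);y1=3.048
N=4
for i in range(1,N+1):
    a=p0+(T-p0)*(i-1)/N; ya=y0+(y1-y0)*(i-1)/N
    print(rel(p0+(T-p0)*i/N,y0+(y1-y0)*i/N,(a,ya)))
E
```

```text
[ 0.65712708 -0.22806267  0.05984732] [-3.13045486e+00  2.46653011e-03 -2.23329010e+00] 24.999886751174927
[0.47027806 0.22534615 0.052     ]
(array([-0.0606,  0.1066,  0.    ]), np.float64(0.25))
(array([-0.0323,  0.1183,  0.    ]), np.float64(0.25))
(array([-0.002 ,  0.1226,  0.    ]), np.float64(0.25))
(array([0.0284, 0.1193, 0.    ]), np.float64(0.25))
```

>>> arm_command(moves=[[[-0.01,0.018,0],[0,0,0.05],0.01],[[-0.022,0.04,0],[0,0,0.1],0.01],[[-0.035,0.062,0],[0,0,0.15],0.01],[[-0.048,0.084,0],[0,0,0.2],0.01],[[-0.0605,0.1065,0],[0,0,0.25],0.01]])

```text
time: 30.2
tool_pos: [0.6063, -0.1123, 0.0528]
tool_rot: [3.141, 0.0, -2.486]
contact_force: [0.1, 0.2, 0.4]
opening: 0.0237
grip_force: 25.0
```

>>> arm_command(moves=[[[-0.006,0.024,0],[0,0,0.05],0.01],[[-0.013,0.048,0],[0,0,0.1],0.01],[[-0.019,0.071,0],[0,0,0.15],0.01],[[-0.026,0.095,0],[0,0,0.2],0.01],[[-0.032,0.118,0],[0,0,0.25],0.01]])

```text
time: 30.7
tool_pos: [0.5594, 0.0007, 0.0529]
tool_rot: [3.141, 0.0, -2.735]
contact_force: [-1.4, -0.3, -0.2]
opening: 0.024
grip_force: 25.0
```

>>> arm_command(moves=[[[0,0.024,0],[0,0,0.05],0.01],[[-0.001,0.049,0],[0,0,0.1],0.01],[[-0.001,0.074,0],[0,0,0.15],0.01],[[-0.002,0.098,0],[0,0,0.2],0.01],[[-0.002,0.122,0],[0,0,0.25],0.01]])

```text
time: 31.2
tool_pos: [0.5129, 0.1134, 0.0529]
tool_rot: [3.142, 0.0, -2.985]
contact_force: [0.5, 0.4, -0.3]
opening: 0.0238
grip_force: 25.0
```

>>> arm_command(moves=[[[0.009,0.03,0],[0,0,0.07],0.01],[[0.018,0.06,0],[0,0,0.14],0.01],[[0.027,0.09,0],[0,0,0.21],0.01],[[0.0315,0.107,0],[0,0,0.25],0.01],[[0.0315,0.107,0],[0,0,0.25],0.01]])

```text
time: 31.7
tool_pos: [0.4643, 0.2149, 0.0529]
tool_rot: [3.141, -0.0, 3.052]
contact_force: [0.2, -0.1, 0.3]
opening: 0.0236
grip_force: 25.0
```

```bash
python3 - <<'E'
from h import *
im,m=look("w11")
print(rel([.469,.213,-.0205],3.048))
r=rect(im,"wrist",(.467,.1905),.012,.15,ppm=1500,m=m)
cv2.imwrite("pics/w11t.png",np.hstack([r,cv2.resize(im,(346,450))]))
E
```

```text
t 31.75 pos [0.4651 0.2138 0.0529] rot [-3.142  0.     3.053]
(array([-0.004 , -0.0005,  0.0734]), np.float64(0.005))
```

View pics/w11t.png

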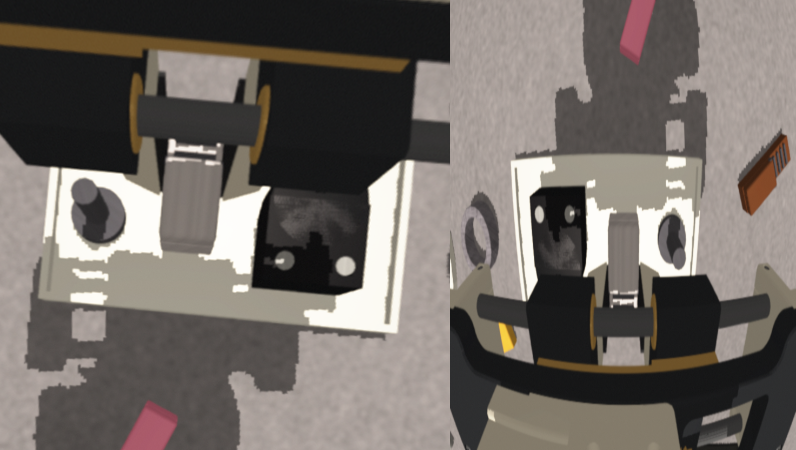

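>>> arm_command(moves=[[[-0.004,0,0.03],[0,0,0],0.01],[[-0.004,0,0.055],[0,0,0],0.01],[[-0.004,0,0.067],[0,0,0],0.01],[[-0.004,0,0.071],[0,0,0],0.01],[[-0.004,0,0.073],[0,0,0],0.01]])

```text
time: 32.25
tool_pos: [0.4699, 0.2124, -0.0201]
tool_rot: [3.142, 0.0, 3.049]
contact_force: [0.1, 0.2, -0.6]
opening: 0.0238
grip_force: 25.0
```

>>> arm_command(moves=[[[0,0,0.0002],[0,0,0],0.01],[[0,0,0.0004],[0,0,0],0.01],[[0,0,0.0006],[0,0,0],0.01],[[0,0,0.0006],[0,0,0],0.01],[[0,0,0.0006],[0,0,0],0.01]])

```text
time: 32.75
tool_pos: [0.4697, 0.213, -0.0205]
tool_rot: [3.141, 0.001, 3.05]
contact_force: [-0.4, 0.7, 1.1]
opening: 0.0238
grip_force: 25.0
```

Just short of the floor; lower a touch more, then release and clear.

>>> arm_command(moves=[[[0,0,0.0004],[0,0,0],0.01],[[0,0,0.0008],[0,0,0],0.01],[[0,0,0.001],[0,0,0],0.01],[[0,0,0.001],[0,0,0],0.01],[[0,0,0.001],[0,0,0],0.01]])

```text
time: 33.25
tool_pos: [0.4696, 0.213, -0.0206]
tool_rot: [3.141, 0.001, 3.05]
contact_force: [-3.7, -1.0, 12.4]
opening: 0.0238
grip_force: 25.0
```

>>> arm_command(moves=[[[0,0,0],[0,0,0],0.033],[[0,0,0],[0,0,0],0.033],[[0,0,0],[0,0,0],0.033],[[0,0,-0.005],[0,0,0],0.033],[[0,0,-0.03],[0,0,0],0.033]])

```text
time: 33.75
tool_pos: [0.4675, 0.2123, 0.0065]
tool_rot: [-3.14, -0.005, 3.05]
contact_force: [-0.1, 0.7, -0.6]
opening: 0.033
grip_force: 0.0
```

>>> arm_command(moves=[[[0,0,-0.03],[0,0,0],0.033],[[0,0,-0.07],[0,0,0],0.033],[[0,0,-0.11],[0,0,0],0.033],[[0,0.04,-0.14],[0,0,0],0.033],[[0,0.08,-0.16],[0,0,0],0.033]])

```text
time: 34.25
tool_pos: [0.4778, 0.2931, 0.1716]
tool_rot: [3.14, 0.004, 3.047]
contact_force: [0.8, 0.3, 0.3]
opening: 0.0331
grip_force: 0.0
```

>>> arm_command(moves=[[[0.02,0.04,0],[0,0,0],0.033],[[0.04,0.08,0],[0,0,0],0.033],[[0.05,0.12,0],[0,0,0],0.033],[[0.05,0.15,0],[0,0,0],0.033],[[0.05,0.15,0],[0,0,0],0.033]])

```text
time: 34.75
tool_pos: [0.4398, 0.4498, 0.1677]
tool_rot: [3.14, -0.0, 3.053]
contact_force: [0.1, 0.3, -0.1]
opening: 0.033
grip_force: 0.0
```

```bash
python3 - <<'E'
from h import *
im=robot.read_camera("top")[:,:,::-1].copy(); s=robot.observe(); print(s["time"],s["tool_pos"],s["opening"],s["contact_force"])
a=rect(im,"top",(.467,.1905),.012,.14,ppm=1400); b=rect(im,"top",(.457,-.171),.012,.14,ppm=1400)
cv2.circle(b,(196,196),int(.085*1400),(0,0,255),1)
cv2.imwrite("pics/end.png",np.hstack([a,b]))
im0=cv2.imread("pics/top0.png"); c=(.659,.086)
A,B=[rect(i,"top",c,.01,.03).max(2) for i in(im0,im)]
print("small bolt shift",cv2.phaseCorrelate(A.astype(float),B.astype(float)), np.abs(A.astype(int)-B).mean())
E
```

```text
34.8 [0.43998438 0.44768981 0.16760647] 0.03318410131157155 [ 0.36539271 -0.36252379  0.76592026]
small bolt shift ((-0.017937572537697122, -0.009090656284094223), 0.8662565386833911) 2.2934722222222224
```

View pics/end.png

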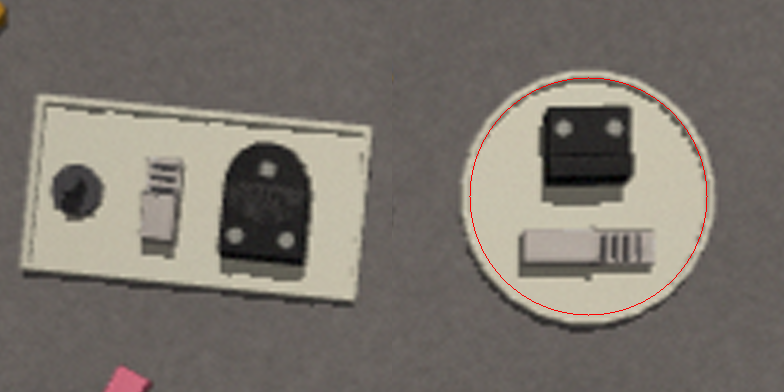

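The picture shows the large bolt (78,192), short buckle (162,205) and toe pad (265,205) flat inside the tray. The heel pad (587,147) and long buckle (587,247) are flat inside the dish, and the small bolt has not moved.

```bash
python3 -c "
from cell import robot
print(robot.hand_in())"
```

```text
the job is handed in; nothing more can be done
None
```

Handed in at about 35 s on the robot clock: in the last top-camera picture the toe pad, short buckle and large bolt lie flat in the tray, the heel pad and long buckle lie flat in the dish, and the small bolt has not moved; no verdict came back.

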